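Rap the stuck plaster cast out of its mould pot

TASK

A small plaster cast is stuck inside the tall metal mould pot that stands mouth-down among the others. Carry the pot, still mouth-down, over the dark wooden board and rap its rim on the board until the cast drops out, lift the pot off so that the cast is left standing upright on the board, and stand the empty pot mouth-down on the round cork mat.

Things in the scene. Friction and masses are not known exactly. Their poses are not given: they have to be found in the camera images.
- pot: Hollow aluminium pot, mouth-down, 100 mm tall, 0.16 kg, wall 3 mm, sturdy. Outside 64 mm across at the rim (below), tapering to 52 mm at 75 mm height, then straight, 52 mm, up to the closed top: grip there from above. Tallest of the upturned pots (the other is 55 mm tall); one its size stands mouth-up, full of plaster. Origin: centre of the rim plane; z: towards the closed end, up at the start.
- cast: Stepped round plaster plug, 55 mm tall, 0.1 kg, foot 48 mm and top 40 mm across, in the pot, foot 20 mm above the rim, held by friction, about twice its weight: stays while carried calmly. When the rim strikes a surface it slips on down and, after some 2.5 mm in all, drops: one to three brisk raps (0.15 to 0.3 m/s) from 30-50 mm up; mere pressing does nothing. Origin: centre of its foot, z up.
- board: Fixed square rapping board of dark wood, 150 by 150 mm, 30 mm thick. Origin: centre of its underside, on the table; its top is at 30 mm. Turned a little about the vertical.
- mat: Fixed round cork mat, 120 mm across, 6 mm thick. Origin: centre of its underside, on the table; its top is at 6 mm.

How it is judged:
On the way, in this order (a step that is already met when the one before it is completed fails the run):
1. the pot is held upturned over the board, clear of it, with the cast still stuck inside (horizontal distance between pot and board below 0.05 m and height (world z) of pot above 0.04 m and angle between pot's own z axis and vertical below 0.3 rad and z of cast in the frame of pot above 0.014 m).
2. the pot's rim strikes the board (contact force between pot and board above 2 N).
3. the cast has dropped out and stands upright on the board (z of cast in the frame of board between 0.026 and 0.036 m and horizontal distance between cast and board below 0.06 m and angle between cast's own z axis and vertical below 0.17 rad), for 0.1 s.
At the end, for the whole second after the job is handed in: The cast stands upright (within 10 degrees) on top of the board, its centre within 60 mm of the board's centre; the empty pot stands mouth-down (within 10 degrees) flat on the cork mat, its centre within 30 mm of the mat's centre; both at rest (all of step 3 and horizontal distance between pot and mat below 0.03 m and z of pot in the frame of mat between 0.002 and 0.011 m and angle between pot's own z axis and vertical below 0.17 rad and linear speed of each of pot, cast below 0.02 m/s); the robot touches nothing.
It also fails if it takes over 43 s, if anything falls off the work surface, if the arm or the gripper's body presses on something with over 40 N, if the wrist force passes 120 N, or if a joint passes its speed limit or range.

ROBOT

A 6-joint arm with a two-finger parallel gripper is mounted at the origin on the work surface. World frame = base frame: x ahead of the robot, y to its left, z up, the work surface at z = 0. Lengths are in m, angles in rad, forces in N, time in s.
With the tool pointing down it reaches from about 0.275 to 0.875 m from the base axis. Payload 12.5 kg.
Tool frame: the origin (TCP) lies at the centre of the arm's flange, where the gripper is bolted on; the fingertips stand 173 mm ahead of it and the grasp point (between the pads) lies 155 mm ahead of it; y points along the fingers, x is the direction in which the jaws open and shut, and the axes are right-handed (so a half turn about y gives the same grasp; the last joint's range is limited). The gripper opens to 85 mm and grips with 20 to 120 N. Pads are 22 mm wide; open, the fingers measure 114 mm over their backs; the gripper's body (76 mm by 85 mm) begins 54 mm behind the grasp point. The pads swing forward as they close: fully open they stand 13 mm farther back than shut.
Start: joints at [1.215, 0.351, 1.652, -0, 1.139, -0.085], TCP at [0.147, 0.53, 0.405] pointing down, gripper open.
Joint ranges: [-2.75, 2.75], [-0.79, 2.1], [0.01, 2.65], [-1.57, 4.71], [0.07, 3.14], [-2.87, 2.87]. Speed limits (rad/s): [2.22, 2.22, 2.79, 3.14, 3.14, 3.14].

INTERFACE

Orientations are given as a 3x3 rotation matrix whose columns are the frame's x, y, z axes.
In Python, from workcell import r gives the robot as it stands.
- The arm moves only by the tool jog_arm, never from a script. Its argument "plan" is a list of rows, each a list of 3 entries, a list of its own where there are three numbers: the closure, from 0 (fully open) to 1 (shut), then the shift along the tool's x, y, z scaled (see below), then the turn about the tool's y scaled (see below). In form: [[grip, [dx, dy, dz], twist], ...]. A call has 1 to 8 rows; each row is the pose to reach, as a shift and turn from the pose measured when the call began, along the tool's axes at that moment; what a row does not reach only later rows make up. The controller multiplies each number of a shift by 500 mm and each number of a turn by 0.5 rad. A row lasts 1/8 s, in which the tool goes at most 62.5 mm and 10.7 degrees, less where a joint would pass 70% of its speed; a pose out of reach is approached as far as the arm can. A call with a number of a shift or a turn outside -1 to 1 is refused whole. A call with a gripper value outside its range is refused whole. The fingers move at their own pace and stop on an object; "newtons" is the grip in N (left out, the last holds). Time passes only in rows, so rows that repeat a pose let the fingers close. It gives the time, the measured TCP pose, the force and the opening at its end, in the units of the state.
- r.sense(): the state, without advancing time (a new reading comes with each control period).
- r.snapshot(name): name is "side" or "top"; returns (picture, depth): 420x560x3 uint8, red, green, blue; 420x560 float32, m along the optical axis (not along the pixel's ray), 0 where there is no reading.
- r.camera_model(name): a dict with "mtx" (3x3 intrinsics, pixels), "extrinsics" (4x4, takes a point from camera to world coordinates). Camera axes: x right, y up, looking along -z (the intrinsics and any distortion apply to the point x, -y, -z); pixel columns grow to the right and rows downward; lengths in m; the calibration is good to about 2 mm. A picture is of the moment at which its call begins. camera_model takes no time and is no camera call.
- r.job_done(): hands the job in, once; it reports no verdict.
The state is a dict: "time": time; "joint_positions": joint angles; "dq": joint speeds; "effort": joint torques, N m; "eef_pos": TCP position; "ee_rot": TCP orientation; "contact_force": force on the tool from outside, world axes, zero at the start; "torque": the same for the moment, N m; "width": finger opening in m.
Only numpy, scipy, OpenCV 4.12 (cv2) and the standard library are available. Lean on these libraries where they do the work, as an engineer would, in place of code of your own. Each camera call takes 0.05 s, during which the arm holds its last target. There are 200 camera calls.

## Working session

There is one attempt and no reset: what is moved stays moved. The work goes in short steps, Python scripts to look and compute and a tool call to move; the robot and the scene stay as the last step left them, time stands still between calls to the robot, and variables do not carry over. Pictures are saved under pics/ and viewed, about 8 in all and at most 12, crops included, and the job is handed in when it is done.

Besides the shell and the picture viewer there is one more tool, called by a JSON object that holds its "op" and its "data", one argument or row to a line. jog_arm: Moves the arm, as the interface text tells. Shifts and turns lie within -1 to 1; 1 stands for 500 mm of shift or 0.5 rad of turn. Its arguments: {"type":"object","properties":{"plan":{"type":"array"},"newtons":{"type":"number"}},"required":["plan"]}

```bash
mkdir -p pics; ls
python3 - <<'E'
from workcell import r
import cv2,numpy as np
np.set_printoptions(precision=4,suppress=True)
s=r.sense(); print(s)
for n in("top","side"):
    im,d=r.snapshot(n); cv2.imwrite(f"pics/{n}0.png",im[...,::-1]); np.save(f"pics/{n}0d.npy",d)
    m=r.camera_model(n); print(n,m)
E
```

```text
pics
{'time': 0.0, 'joint_positions': array([ 1.2154,  0.3513,  1.6524, -0.    ,  1.1391, -0.0846]), 'dq': array([-0.0012, -0.0012,  0.002 , -0.0001,  0.0008,  0.0002]), 'effort': array([ -0.0005, -50.6096, -29.1411,  -0.0001,   0.0044,  -0.0001]), 'eef_pos': array([0.1471, 0.5298, 0.4041]), 'ee_rot': array([[ 0.2675, -0.0004, -0.9636],
       [ 0.9636, -0.0011,  0.2675],
       [-0.0012, -1.    ,  0.0001]]), 'contact_force': array([-0.147 , -0.1091,  0.2634]), 'torque': array([ 0.0421, -0.0061,  0.042 ]), 'width': 0.08510678190500902}
top {'mtx': array([[438.8571,   0.    , 277.8293],
       [  0.    , 438.8571, 208.5087],
       [  0.    ,   0.    ,   1.    ]]), 'extrinsics': array([[-0.0124,  0.9979, -0.0629,  0.4652],
       [-0.9999, -0.0121,  0.0042,  0.0077],
       [ 0.0034,  0.063 ,  0.998 ,  0.9882],
       [ 0.    ,  0.    ,  0.    ,  1.    ]])}
side {'mtx': array([[479.5246,   0.    , 275.7787],
       [  0.    , 479.5246, 208.4275],
       [  0.    ,   0.    ,   1.    ]]), 'extrinsics': array([[ 0.9744,  0.1667, -0.1508,  0.3903],
       [-0.2245,  0.757 , -0.6136, -0.6139],
       [ 0.0119,  0.6318,  0.7751,  0.8471],
       [ 0.    ,  0.    ,  0.    ,  1.    ]])}
```

View pics/top0.png

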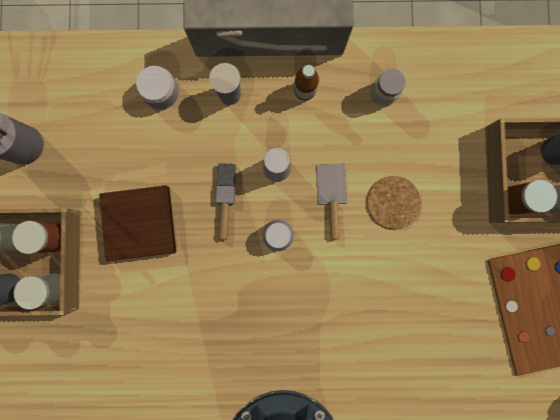

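View pics/side0.png

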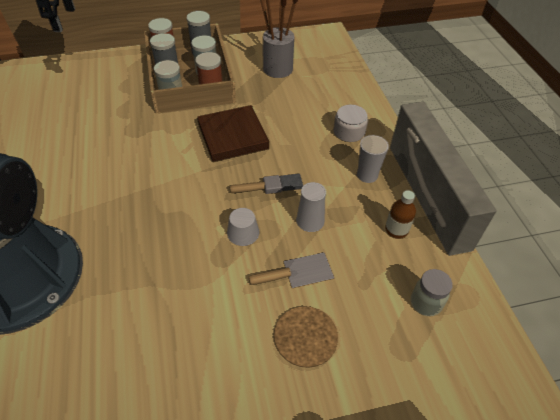

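Top view: tall upturned pot at about (277,160), short one at (278,236), board at (138,223) and cork mat at (395,202). The side view confirms the tall pot at (312,205), with the mouth-up full one at (371,158). Measuring next.

```bash
cat > h.py <<'E'
import numpy as np, cv2
from workcell import r
np.set_printoptions(precision=4,suppress=True)
def cloud(d,n):
    m=r.camera_model(n);K=m["mtx"];E=m["extrinsics"]
    v,u=np.mgrid[:d.shape[0],:d.shape[1]]
    p=np.stack([(u-K[0,2])/K[0,0]*d,-(v-K[1,2])/K[1,1]*d,-d],-1)
    P=p@E[:3,:3].T+E[:3,3]; P[d==0]=np.nan
    return P
def fit(P,box,zlo,zhi):
    u0,u1,v0,v1=box; Q=P[v0:v1,u0:u1].reshape(-1,3); Q=Q[(Q[:,2]>zlo)&(Q[:,2]<zhi)]
    if len(Q)<5: return len(Q)
    c,w,a=cv2.minAreaRect((Q[:,:2]*1000).astype(np.float32))
    e=cv2.minEnclosingCircle((Q[:,:2]*1000).astype(np.float32))
    return dict(n=len(Q),rect=np.round([*c,*w,a],1),circ=np.round([*e[0],e[1]],1),z=np.percentile(Q[:,2],[5,50,95]))
E
python3 - <<'E'
from h import *
T=cloud(np.load("pics/top0d.npy"),"top");S=cloud(np.load("pics/side0d.npy"),"side")
print("table",T[300,280],T[300,150],T[250,420],S[300,180])
for nm,tb,sb,a,b in [("tall",(255,305,140,190),(290,335,175,240),.085,.115),("short",(255,305,215,260),(220,268,200,250),.045,.065),
  ("board",(90,185,175,270),(190,275,100,165),.022,.04),("mat",(360,430,170,235),(265,345,300,375),.0035,.012)]:
    print(nm,"\n top",fit(T,tb,a,b),"\n side",fit(S,sb,a,b))
E
```

```text
table [0.3239 0.0013 0.0037] [0.3271 0.2904 0.0004] [ 0.4303 -0.315  -0.0018] [ 0.3191 -0.1296  0.0007]
tall 
 top {'n': 516, 'rect': array([620.1,   6.5,  49.3,  51.3,  89.8]), 'circ': array([620.1,   5.9,  25.9]), 'z': array([0.0966, 0.1   , 0.1026])} 
 side {'n': 470, 'rect': array([620.7,   6. ,  50.9,  51.9,  15.8]), 'circ': array([621.3,   6.7,  27. ]), 'z': array([0.0872, 0.0984, 0.101 ])}
short 
 top {'n': 557, 'rect': array([467.8,   6.4,  55.7,  55.6,  88.9]), 'circ': array([468.1,   6. ,  28.8]), 'z': array([0.0496, 0.0551, 0.058 ])} 
 side {'n': 486, 'rect': array([468.3,   5. ,  54. ,  54.4,  30. ]), 'circ': array([468.4,   4.4,  28.5]), 'z': array([0.0474, 0.0538, 0.0564])}
board 
 top {'n': 4715, 'rect': array([498.6, 314.9, 150. , 151.6,   6.4]), 'circ': array([498.2, 314.8, 104. ]), 'z': array([0.0271, 0.0301, 0.0329])} 
 side {'n': 2448, 'rect': array([495.6, 349.3, 150.5, 224.6,   6.5]), 'circ': array([493.7, 349.4, 132.1]), 'z': array([0.0256, 0.0291, 0.0316])}
mat 
 top {'n': 2257, 'rect': array([ 539.2, -259.4,  156. ,  142. ,   88.3]), 'circ': array([ 539. , -266.8,   99.7]), 'z': array([0.004 , 0.0066, 0.0094])} 
 side {'n': 2528, 'rect': array([ 538.7, -255.2,  119.6,  125.4,   79.3]), 'circ': array([ 550.3, -248.7,   72.9]), 'z': array([0.0037, 0.0052, 0.0075])}
```

```bash
cat >> h.py <<'E'
def go(*ts):
    s=r.sense();R=s["ee_rot"];print("t",s["time"],"tcp",s["eef_pos"],"F",s["contact_force"],"w",s["width"])
    for t in ts: print(t,"->",np.round(R.T@(np.array(t)-s["eef_pos"])/.5,4))
def ray(n,u,v,z):
    m=r.camera_model(n);K=m["mtx"];E=m["extrinsics"]
    d=E[:3,:3]@np.array([(u-K[0,2])/K[0,0],-(v-K[1,2])/K[1,1],-1]);o=E[:3,3]
    return o+d*(z-o[2])/d[2]
def blob(im,box,lo,hi):
    u0,u1,v0,v1=box;m=cv2.inRange(cv2.cvtColor(im[v0:v1,u0:u1],cv2.COLOR_BGR2HSV),lo,hi)
    m=cv2.morphologyEx(m,cv2.MORPH_CLOSE,np.ones((7,7)));c=max(cv2.findContours(m,0,2)[0],key=cv2.contourArea)
    e=cv2.fitEllipse(c);return e[0][0]+u0,e[0][1]+v0,e[1]
E
python3 - <<'E'
from h import *
for n,b in(("top",(355,435,165,240)),("side",(262,352,295,380))):
    im=cv2.imread(f"pics/{n}0.png");h=cv2.cvtColor(im,cv2.COLOR_BGR2HSV)
    u0,u1,v0,v1=b;print(n,h[(v0+v1)//2,(u0+u1)//2],h[v0+2,u0+2])
    for V in(145,165,185):
        u,v,a=blob(im,b,(0,0,0),(30,255,V));print(V,u,v,a,ray(n,u,v,.006))
go((.6205,.0062,.40),(.6205,.0062,.30),(.6205,.0062,.243))
E
```

```text
top [ 15 137 145] [ 18 122 172]
145 392.1434783935547 202.5836639404297 (52.930694580078125, 54.487831115722656) [ 0.5374 -0.2533  0.006 ]
165 393.3815727233887 203.09336853027344 (54.10366439819336, 57.08625030517578) [ 0.5362 -0.256   0.006 ]Traceback (most recent call last):
  File "<stdin>", line 6, in <module>
  File "h.py", line 26, in blob
    e=cv2.fitEllipse(c);return e[0][0]+u0,e[0][1]+v0,e[1]
cv2.error: OpenCV(4.12.0) /io/opencv/modules/imgproc/src/shapedescr.cpp:361: error: (-201:Incorrect size of input array) There should be at least 5 points to fit the ellipse in function 'fitEllipseNoDirect'
```

{"op": "jog_arm", "data": {
  "plan": [
    [0,[-0.1,0,-0.1],0],
    [0,[-0.2,0,-0.2],0],
    [0,[-0.3,0,-0.3],0],
    [0,[-0.4,0,-0.4],0],
    [0,[-0.5,0,-0.5],0],
    [0,[-0.6,0,-0.6],0],
    [0,[-0.7,0,-0.7],0],
    [0,[-0.75,0,-0.75],0]
  ]
}}

```text
time: 1.1
eef_pos: [0.3936, 0.0927, 0.4047]
ee_rot: [[0.268, 0.0, -0.964], [0.964, -0.001, 0.268], [-0.001, -1.0, -0.0]]
contact_force: [0.9, 1.3, -0.2]
width: 0.0851
```

Run:
```python
from h import *
go((.6205,.0062,.40),(.6205,.0062,.30),(.6205,.0062,.243));print(r.sense()["joint_positions"],r.sense()["ee_rot"])
```

```text
t 1.1 tcp [0.3936 0.0927 0.4047] F [ 0.8562  1.3184 -0.1833] w 0.08511685455066227
(0.6205, 0.0062, 0.4) -> [-0.0452  0.0095 -0.4834]
(0.6205, 0.0062, 0.3) -> [-0.045   0.2095 -0.4834]
(0.6205, 0.0062, 0.243) -> [-0.0449  0.3235 -0.4834]
[ 0.1161  0.0798  1.9983 -0.001   1.0635 -1.1833] [[ 0.2676  0.0001 -0.9635]
 [ 0.9635 -0.0008  0.2676]
 [-0.0008 -1.     -0.0003]]
```

Mat is at about (0.538, -0.256): the two views agree and its size matches. Next, move above the pot.

{"op": "jog_arm", "data": {
  "plan": [
    [0,[-0.01,0.02,-0.1],0],
    [0,[-0.02,0.05,-0.2],0],
    [0,[-0.03,0.08,-0.3],0],
    [0,[-0.04,0.11,-0.4],0],
    [0,[-0.045,0.13,-0.46],0],
    [0,[-0.045,0.14,-0.4834],0],
    [0,[-0.045,0.14,-0.4834],0],
    [0,[-0.045,0.14,-0.4834],0]
  ]
}}

```text
time: 2.1
eef_pos: [0.6198, 0.0068, 0.3352]
ee_rot: [[0.267, 0.0, -0.964], [0.964, -0.001, 0.267], [-0.001, -1.0, -0.0]]
contact_force: [0.7, 0.1, -1.1]
width: 0.0855
```

Run:
```python
from h import *
go((.6205,.0062,.243));im,d=r.snapshot("side");cv2.imwrite("pics/side1.png",im[60:330,150:480,::-1].repeat(2,0).repeat(2,1))
```

```text
t 2.1 tcp [0.6198 0.0068 0.3352] F [ 0.7435  0.0923 -1.0633] w 0.08546344609074312
(0.6205, 0.0062, 0.243) -> [-0.0006  0.1845 -0.0016]
```

View pics/side1.png

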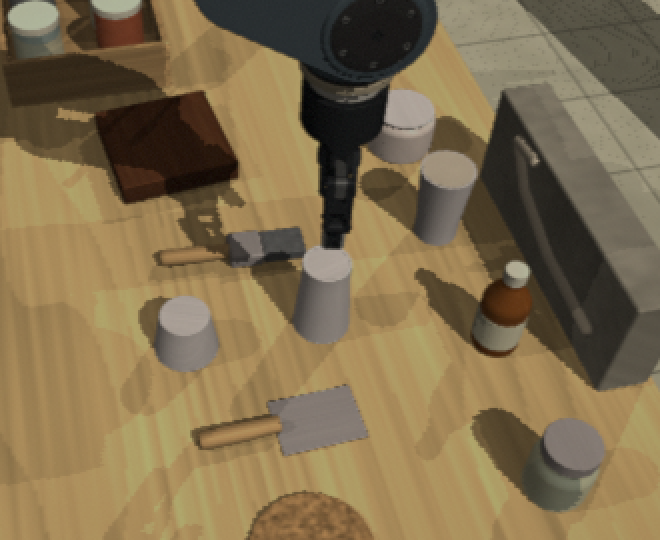

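Gripper sits above the tall pot (pot top at crop (327,262), fingers at (333,240)), nothing in the way. Descending and gripping.

{"op": "jog_arm", "data": {
  "plan": [
    [0,[0,0.06,-0.001],0],
    [0,[0,0.12,-0.001],0],
    [0,[0,0.165,-0.001],0],
    [0,[0,0.184,-0.0015],0],
    [0,[0,0.184,-0.0015],0],
    [0.4,[0,0.184,-0.0015],0],
    [1,[0,0.184,-0.0015],0],
    [1,[0,0.184,-0.0015],0]
  ],
  "newtons": 70
}}

```text
time: 3.15
eef_pos: [0.6209, 0.0065, 0.2449]
ee_rot: [[0.267, 0.002, -0.964], [0.964, -0.001, 0.267], [-0.0, -1.0, -0.002]]
contact_force: [-2.7, 1.0, 8.5]
width: 0.0507
```

{"op": "jog_arm", "data": {
  "plan": [
    [1,[0,0,0],0],
    [1,[0,0,0],0],
    [1,[0,-0.01,0],0],
    [1,[0,-0.03,0],0]
  ]
}}

```text
time: 3.65
eef_pos: [0.6207, 0.0065, 0.2599]
ee_rot: [[0.267, 0.001, -0.964], [0.964, -0.001, 0.267], [-0.0, -1.0, -0.001]]
contact_force: [-0.3, -0.1, -4.1]
width: 0.0505
```

Run:
```python
from h import *
go((.6205,.0062,.35),(.498,.315,.35))
```

```text
t 3.65 tcp [0.6207 0.0065 0.2599] F [-0.3381 -0.0542 -4.0583] w 0.050526823935512125
(0.6205, 0.0062, 0.35) -> [-0.0008 -0.1801  0.0001]
(0.498, 0.315, 0.35) -> [ 0.5289 -0.1809  0.4011]
```

{"op": "jog_arm", "data": {
  "plan": [
    [1,[0,-0.03,0],0],
    [1,[0,-0.07,0],0],
    [1,[0,-0.11,0],0],
    [1,[0.01,-0.14,0.0075],0],
    [1,[0.03,-0.15,0.0225],0],
    [1,[0.07,-0.15,0.053],0],
    [1,[0.12,-0.15,0.091],0],
    [1,[0.17,-0.15,0.129],0]
  ]
}}

```text
time: 4.65
eef_pos: [0.5802, 0.1072, 0.3345]
ee_rot: [[0.267, 0.0, -0.964], [0.964, -0.001, 0.267], [-0.001, -1.0, -0.0]]
contact_force: [-0.2, 0.2, -3.4]
width: 0.0503
```

Run:
```python
from h import *
go((.498,.315,.335))
```

```text
t 4.65 tcp [0.5802 0.1072 0.3345] F [-0.1628  0.1557 -3.4014] w 0.05030173212404438
(0.498, 0.315, 0.335) -> [ 0.3566 -0.0013  0.2694]
```

{"op": "jog_arm", "data": {
  "plan": [
    [1,[0.03,0,0.0225],0],
    [1,[0.08,0,0.06],0],
    [1,[0.135,0,0.102],0],
    [1,[0.19,0,0.144],0],
    [1,[0.245,0,0.185],0],
    [1,[0.3,0,0.227],0],
    [1,[0.34,0,0.257],0],
    [1,[0.356,0,0.269],0]
  ]
}}

```text
time: 5.65
eef_pos: [0.4974, 0.3158, 0.3341]
ee_rot: [[0.266, -0.0, -0.964], [0.964, -0.001, 0.266], [-0.001, -1.0, -0.0]]
contact_force: [-1.0, -0.1, -3.2]
width: 0.0503
```

{"op": "jog_arm", "data": {
  "plan": [
    [1,[0,0,0],0],
    [1,[0,0,0],0]
  ]
}}

```text
time: 5.9
eef_pos: [0.4977, 0.3152, 0.3341]
ee_rot: [[0.266, -0.0, -0.964], [0.964, -0.001, 0.266], [-0.001, -1.0, -0.0]]
contact_force: [0.4, -0.2, -1.2]
width: 0.0505
```

Run:
```python
from h import *
im,d=r.snapshot("side");cv2.imwrite("pics/side2.png",im[60:240,100:360,::-1].repeat(3,0).repeat(3,1))
T=cloud(r.snapshot("top")[1],"top")
print(fit(T,(85,190,170,275),.022,.038))
go((.498,.315,.335),(.498,.315,.245+.03+.04))
```

```text
{'n': 3429, 'rect': array([498.8, 314.4, 150.3, 150.2,   6.4]), 'circ': array([498.1, 313.7, 103.2]), 'z': array([0.0271, 0.0301, 0.033 ])}
t 6.0 tcp [0.4978 0.3151 0.3342] F [-0.2055  0.1137 -1.283 ] w 0.05038178241599765
(0.498, 0.315, 0.335) -> [-0.0001 -0.0016 -0.0004]
(0.498, 0.315, 0.315) -> [-0.      0.0384 -0.0004]
```

View pics/side2.png

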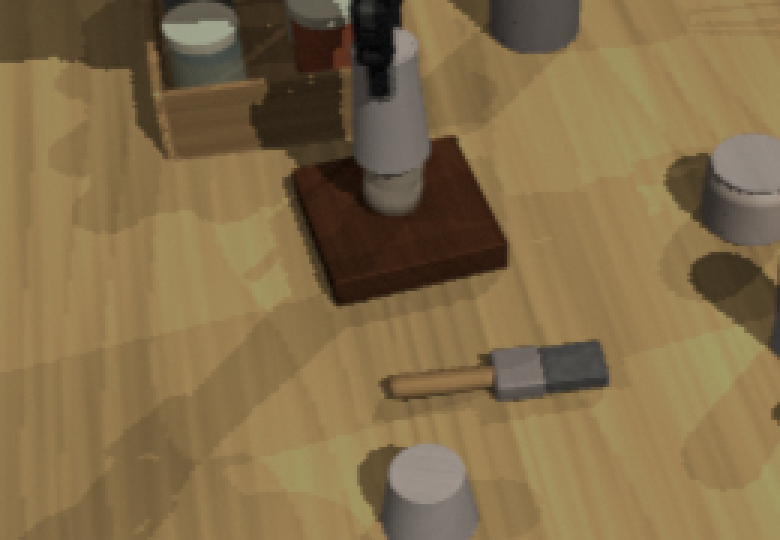

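The pale cast shows below the rim, at crop (392,190), before any rap. I need to know whether it stands on the board or still hangs in the pot.

Run:
```python
from h import *
im,d=r.snapshot("side");S=cloud(d,"side")
c=100+392//3
for v in range(60+30//3,60+250//3,3):
    print(v,im[v,c],S[v,c], im[v,c-6])
np.save("pics/s3.npy",d);print(r.sense()["contact_force"],r.sense()["time"])
```

```text
70 [31 30 28] [0.5011 0.2784 0.2263] [10 10 10]
73 [34 33 31] [0.5004 0.2771 0.2196] [10 10 12]
76 [18 19 18] [0.5004 0.281  0.2091] [7 6 8]
79 [33 31 32] [0.4974 0.2605 0.2161] [23 24 25]
82 [71 69 62] [0.4996 0.282  0.1927] [4 5 4]
85 [72 69 64] [0.4995 0.2853 0.1823] [ 9 12 13]
88 [69 67 61] [0.499  0.2857 0.1738] [16 16 16]
91 [71 69 63] [0.4982 0.2829 0.1677] [24 23 23]
94 [116 108 102] [0.4985 0.2898 0.1542] [101  96  91]
97 [115 108 102] [0.4979 0.2899 0.1456] [102  96  91]
100 [115 108 103] [0.4973 0.2891 0.1377] [101  96  90]
103 [115 108 102] [0.4966 0.2878 0.1301] [101  95  90]
106 [114 107 101] [0.4958 0.2858 0.123 ] [100  94  89]
109 [115 109 102] [0.4953 0.2857 0.1142] [101  95  89]
112 [116 109 104] [0.4952 0.2896 0.1021] [102  95  90]
115 [117 109 103] [0.4943 0.2867 0.0955] [103  97  91]
118 [57 52 46] [0.4949 0.2971 0.0775] [62 56 47]
121 [126 115  98] [0.4944 0.2984 0.067 ] [113 103  87]
124 [118 108  91] [0.4938 0.2977 0.0581] [90 81 70]
127 [118 107  91] [0.4931 0.297  0.0491] [95 86 73]
130 [116 106  90] [0.4919 0.2917 0.0441] [89 81 69]
133 [106  96  81] [0.4917 0.2958 0.0307] [60 40 29]
136 [54 32 18] [0.4901 0.2873 0.0284] [54 31 17]
139 [59 33 17] [0.4878 0.2721 0.0324] [53 31 16]
142 [56 31 16] [0.4865 0.2657 0.0284] [56 32 17]
[-0.527   0.1354 -2.0674] 6.05
```

```bash
cat >> h.py <<'E'
from scipy.optimize import least_squares
def circ(P,box,zlo,zhi,r0):
    u0,u1,v0,v1=box;Q=P[v0:v1,u0:u1].reshape(-1,3);Q=Q[(Q[:,2]>zlo)&(Q[:,2]<zhi)]
    f=lambda p:np.hypot(Q[:,0]-p[0],Q[:,1]-p[1])-r0
    s=least_squares(f,Q[:,:2].mean(0)+[0,.02],loss="soft_l1",f_scale=.002)
    return s.x,len(Q),np.abs(s.fun).mean()
E
python3 - <<'E'
from h import *
S=cloud(np.load("pics/s3.npy"),"side");b=(215,247,112,134)
for z in((.036,.045),(.045,.055),(.055,.065),(.065,.075)):
    for r0 in(.020,.024): print(z,r0,circ(S,b,*z,r0))
print("pot",circ(S,(215,247,95,119),.092,.1,.0315),circ(S,(215,247,85,119),.12,.14,.0285))
E
```

```text
(0.036, 0.045) 0.02 (array([0.4932, 0.3136]), 65, np.float64(0.0015794150940290621))
(0.036, 0.045) 0.024 (array([0.4938, 0.3181]), 65, np.float64(0.001144878770214561))
(0.045, 0.055) 0.02 (array([0.4936, 0.3153]), 62, np.float64(0.0015413765643338187))
(0.045, 0.055) 0.024 (array([0.4942, 0.32  ]), 62, np.float64(0.0013687714221899973))
(0.055, 0.065) 0.02 (array([0.4936, 0.3161]), 60, np.float64(0.0013777031588348323))
(0.055, 0.065) 0.024 (array([0.4939, 0.3209]), 60, np.float64(0.0015215853142910862))
(0.065, 0.075) 0.02 (array([0.4932, 0.3178]), 55, np.float64(0.0015513583501615984))
(0.065, 0.075) 0.024 (array([0.4946, 0.3224]), 55, np.float64(0.0016718751419171239))
pot (array([0.4984, 0.3166]), 78, np.float64(0.0011151587923768148)) (array([0.4985, 0.3161]), 183, np.float64(0.001266328242206149))
```

The cast is already standing free on the board at (0.494, 0.3185), ahead of the pot in the travel direction, so it left the pot as it arrived over the board. If I rapped now, step 3 would already be met and the order would break. Instead I'll lower the pot over the cast without touching the board and draw the cast toward a board corner, more than 60 mm out. Then I'll rap there and draw it back to the centre.

Run:
```python
from h import *
go((.494,.3175,.334),(.494,.3175,.2835),(.524,.2936,.2835),(.555,.2695,.2835))
```

```text
t 6.05 tcp [0.4978 0.3152 0.3342] F [-0.527   0.1354 -2.0674] w 0.050687960619297714
(0.494, 0.3175, 0.334) -> [0.0025 0.0005 0.0085]
(0.494, 0.3175, 0.2835) -> [0.0026 0.1015 0.0085]
(0.524, 0.2936, 0.2835) -> [-0.0275  0.1015 -0.062 ]
(0.555, 0.2695, 0.2835) -> [-0.0574  0.1015 -0.1346]
```

{"op": "jog_arm", "data": {
  "plan": [
    [1,[0.0025,0,0.0085],0],
    [1,[0.0025,0,0.0085],0],
    [1,[0.0025,0.03,0.0085],0],
    [1,[0.0025,0.06,0.0085],0],
    [1,[0.0025,0.09,0.0085],0],
    [1,[0.0025,0.101,0.0085],0],
    [1,[0.0025,0.101,0.0085],0]
  ]
}}

```text
time: 6.92
eef_pos: [0.494, 0.3174, 0.2833]
ee_rot: [[0.266, -0.001, -0.964], [0.964, -0.001, 0.266], [-0.001, -1.0, 0.0]]
contact_force: [-0.1, -0.9, -2.0]
width: 0.0507
```

Run:
```python
from h import *
go((.524,.2936,.2835),(.555,.2695,.2835))
im,d=r.snapshot("side");cv2.imwrite("pics/side4.png",im[60:200,150:330,::-1].repeat(4,0).repeat(4,1))
```

```text
t 6.925 tcp [0.494  0.3174 0.2833] F [-0.1373 -0.8882 -2.0476] w 0.05068103465173105
(0.524, 0.2936, 0.2835) -> [-0.03   -0.0004 -0.0705]
(0.555, 0.2695, 0.2835) -> [-0.0599 -0.0004 -0.1431]
```

View pics/side4.png

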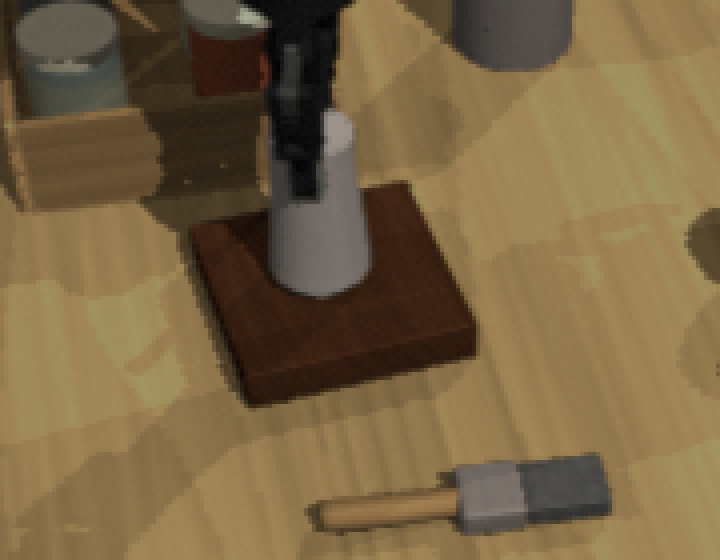

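Pot now sits over the cast with its rim at crop (320,290), just above the board; the force reading shows no contact. Drawing it toward the near-right corner.

{"op": "jog_arm", "data": {
  "plan": [
    [1,[-0.005,0,-0.012],0],
    [1,[-0.013,0,-0.031],0],
    [1,[-0.021,0,-0.05],0],
    [1,[-0.029,0,-0.069],0],
    [1,[-0.037,0,-0.088],0],
    [1,[-0.045,0,-0.108],0],
    [1,[-0.053,0,-0.127],0],
    [1,[-0.06,0,-0.143],0]
  ]
}}

```text
time: 7.98
eef_pos: [0.5556, 0.2691, 0.2838]
ee_rot: [[0.266, 0.0, -0.964], [0.964, -0.001, 0.266], [-0.001, -1.0, -0.0]]
contact_force: [0.8, 0.9, -1.9]
width: 0.0508
```

{"op": "jog_arm", "data": {
  "plan": [
    [1,[0,-0.02,0],0],
    [1,[0,-0.05,0],0],
    [1,[0,-0.07,0],0],
    [1,[0,-0.07,0],0]
  ]
}}

```text
time: 8.48
eef_pos: [0.5556, 0.2694, 0.3201]
ee_rot: [[0.266, 0.002, -0.964], [0.964, -0.0, 0.266], [0.0, -1.0, -0.002]]
contact_force: [-0.2, 0.7, -2.1]
width: 0.0503
```

Run:
```python
from h import *
go((.555,.2695,.283))
im,d=r.snapshot("side");cv2.imwrite("pics/side5.png",im[60:200,150:330,::-1].repeat(4,0).repeat(4,1))
S=cloud(d,"side");np.save("pics/s5.npy",d)
```

```text
t 8.475 tcp [0.5556 0.2694 0.3201] F [-0.1527  0.6948 -2.0917] w 0.050318308529672943
(0.555, 0.2695, 0.283) -> [-0.0001  0.0743  0.0014]
```

View pics/side5.png

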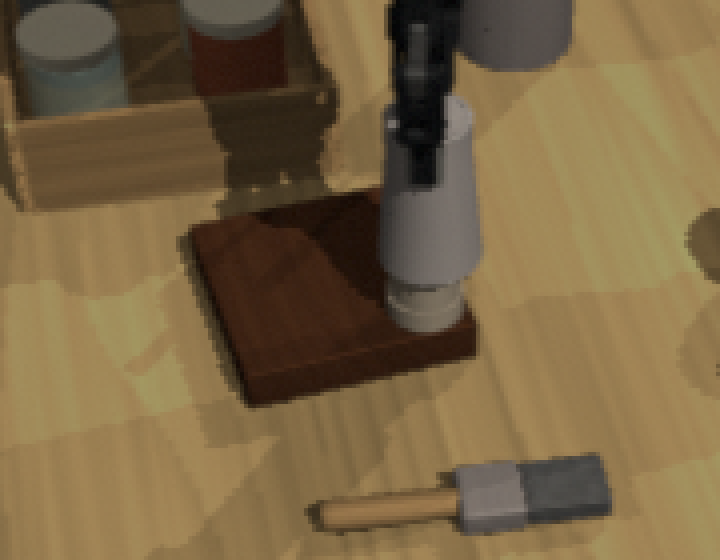

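Cast stands upright in the corner at crop (425,305), the pot straight above it. Checking its distance from the board centre.

Run:
```python
from h import *
S=cloud(np.load("pics/s5.npy"),"side");b=(245,268,131,143)
c0=np.array([.498,.3145])
for z in((.034,.042),(.042,.05)):
    c,n,e=circ(S,b,*z,.024);print(c,n,e,np.linalg.norm(c-c0))
# foot's lower edge: cast front-bottom pixel column centre
print(ray("side",150+425/4,60+330/4,.03))
```

```text
[0.553  0.2729] 52 0.0010837716450042539 0.06895507204244723
[0.5525 0.2739] 56 0.0013323597733439793 0.06791616917222389
[0.5494 0.2484 0.03  ]
```

Cast is 68 mm from the board centre, so step 3 is not met. Rap now.

{"op": "jog_arm", "data": {
  "plan": [
    [1,[0.005,0.01,0.0065],0],
    [1,[0.005,0.03,0.0065],0],
    [1,[0.005,0.06,0.0065],0],
    [1,[0.005,0.098,0.0065],0],
    [1,[0.005,0.098,0.0065],0]
  ]
}}

```text
time: 9.15
eef_pos: [0.5538, 0.2724, 0.2717]
ee_rot: [[0.266, 0.004, -0.964], [0.964, -0.0, 0.266], [0.001, -1.0, -0.004]]
contact_force: [-3.1, -4.4, 20.1]
width: 0.0502
```

Run:
```python
from h import *
go((.555,.2695,.283))
```

```text
t 9.15 tcp [0.5538 0.2724 0.2717] F [-3.0822 -4.3872 20.1231] w 0.0501585655065571
(0.555, 0.2695, 0.283) -> [-0.005  -0.0227 -0.004 ]
```

Contact at 20 N: step 2 is done. Lift 9 mm and draw the cast back to the centre.

{"op": "jog_arm", "data": {
  "plan": [
    [1,[0,-0.018,0],0],
    [1,[0,-0.018,0],0]
  ]
}}

```text
time: 9.4
eef_pos: [0.5538, 0.2724, 0.2805]
ee_rot: [[0.266, 0.004, -0.964], [0.964, -0.0, 0.266], [0.001, -1.0, -0.004]]
contact_force: [0.4, -0.4, -1.8]
width: 0.0506
```

Run:
```python
from h import *
go((.495,.317,.2815))
```

```text
t 9.4 tcp [0.5538 0.2724 0.2805] F [ 0.4419 -0.4486 -1.82  ] w 0.05057033976355924
(0.495, 0.317, 0.2815) -> [ 0.0546 -0.0025  0.1372]
```

{"op": "jog_arm", "data": {
  "plan": [
    [1,[0.004,0,0.01],0],
    [1,[0.012,0,0.03],0],
    [1,[0.02,0,0.05],0],
    [1,[0.028,0,0.07],0],
    [1,[0.036,0,0.09],0],
    [1,[0.044,0,0.11],0],
    [1,[0.051,0,0.128],0],
    [1,[0.0546,0,0.137],0]
  ]
}}

```text
time: 10.4
eef_pos: [0.4946, 0.3174, 0.2803]
ee_rot: [[0.266, 0.004, -0.964], [0.964, -0.0, 0.266], [0.001, -1.0, -0.004]]
contact_force: [0.9, -1.5, -1.5]
width: 0.0504
```

{"op": "jog_arm", "data": {
  "plan": [
    [1,[-0.003,0,-0.007],0],
    [1,[-0.003,-0.03,-0.007],0],
    [1,[-0.003,-0.07,-0.007],0],
    [1,[-0.003,-0.11,-0.007],0],
    [1,[-0.003,-0.15,-0.007],0],
    [1,[-0.003,-0.17,-0.007],0],
    [1,[-0.003,-0.17,-0.007],0]
  ]
}}

```text
time: 11.28
eef_pos: [0.4974, 0.3149, 0.3661]
ee_rot: [[0.266, 0.005, -0.964], [0.964, 0.0, 0.266], [0.002, -1.0, -0.005]]
contact_force: [-0.1, 0.5, -1.5]
width: 0.0506
```

Run:
```python
from h import *
go((.538,-.256,.365),(.538,-.256,.25))
im,d=r.snapshot("side");cv2.imwrite("pics/side6.png",im[40:200,150:330,::-1].repeat(3,0).repeat(3,1))
S=cloud(d,"side")
for z in((.034,.042),(.042,.05)): print(circ(S,(215,247,115,140),*z,.024))
```

```text
t 11.275 tcp [0.4974 0.3149 0.3661] F [-0.1185  0.5366 -1.5382] w 0.05055865897180467
(0.538, -0.256, 0.365) -> [-1.079   0.0021 -0.3822]
(0.538, -0.256, 0.25) -> [-1.0794  0.2321 -0.381 ]
(array([0.4979, 0.3156]), 49, np.float64(0.001568645184438679))
(array([0.4984, 0.3177]), 52, np.float64(0.0017112977868050012))
```

View pics/side6.png

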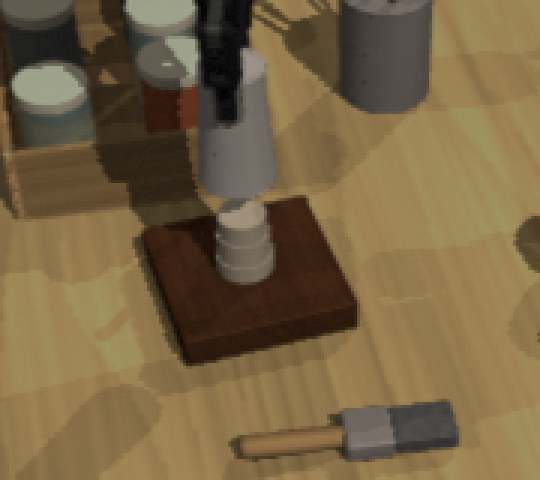

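Cast stands upright (crop (245,240)) at (0.498, 0.316), on the board centre, and the pot is clear above it. Carrying the empty pot to the mat.

{"op": "jog_arm", "data": {
  "plan": [
    [1,[-0.06,0,-0.02],0],
    [1,[-0.15,0,-0.05],0],
    [1,[-0.25,0,-0.085],0],
    [1,[-0.35,0,-0.12],0],
    [1,[-0.45,0,-0.16],0],
    [1,[-0.55,0,-0.2],0],
    [1,[-0.65,0,-0.235],0],
    [1,[-0.75,0,-0.27],0]
  ]
}}

```text
time: 12.32
eef_pos: [0.5274, -0.0843, 0.3647]
ee_rot: [[0.266, 0.003, -0.964], [0.964, 0.0, 0.266], [0.001, -1.0, -0.003]]
contact_force: [0.7, -0.3, -1.6]
width: 0.0506
```

Run:
```python
from h import *
go((.538,-.256,.365),(.538,-.256,.275))
```

```text
t 12.325 tcp [ 0.5274 -0.0843  0.3647] F [ 0.6834 -0.2533 -1.5513] w 0.05057979205015301
(0.538, -0.256, 0.365) -> [-0.3253 -0.0005 -0.1119]
(0.538, -0.256, 0.275) -> [-0.3255  0.1795 -0.1114]
```

{"op": "jog_arm", "data": {
  "plan": [
    [1,[-0.08,0,-0.028],0],
    [1,[-0.16,0,-0.056],0],
    [1,[-0.24,0.03,-0.083],0],
    [1,[-0.3,0.07,-0.103],0],
    [1,[-0.3255,0.11,-0.1115],0],
    [1,[-0.3255,0.15,-0.1115],0],
    [1,[-0.3255,0.18,-0.1115],0],
    [1,[-0.3255,0.18,-0.1115],0]
  ]
}}

```text
time: 13.32
eef_pos: [0.5379, -0.2554, 0.2734]
ee_rot: [[0.266, 0.001, -0.964], [0.964, 0.001, 0.266], [0.002, -1.0, -0.0]]
contact_force: [-0.4, 0.6, -2.2]
width: 0.051
```

Run:
```python
from h import *
go((.538,-.256,.2417+.006))
im,d=r.snapshot("side");cv2.imwrite("pics/side7.png",im[200:400,200:430,::-1].repeat(3,0).repeat(3,1))
S=cloud(d,"side"); print(circ(S,(265,345,250,340),.045,.06,.031))
```

```text
t 13.325 tcp [ 0.5379 -0.2554  0.2734] F [-0.4     0.6393 -2.2092] w 0.051006644008051834
(0.538, -0.256, 0.2477) -> [-0.0013  0.0515 -0.0005]
(array([ 0.5377, -0.2523]), 146, np.float64(0.0006204293261419842))
```

View pics/side7.png

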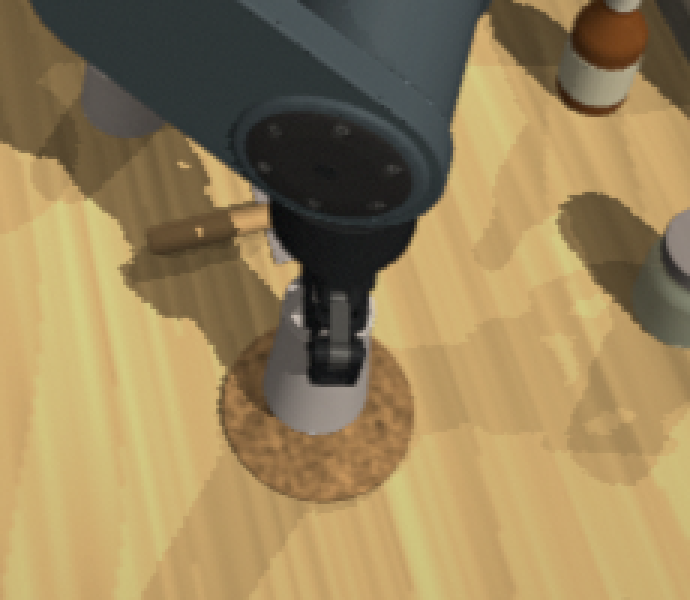

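Pot hangs over the mat, about centred (rim at crop (318,410), mat centre (316,415)). Set it down, release slowly, retreat.

{"op": "jog_arm", "data": {
  "plan": [
    [1,[0,0.015,0],0],
    [1,[0,0.03,0],0],
    [1,[0,0.042,0],0],
    [1,[0,0.05,0],0],
    [1,[0,0.053,0],0],
    [1,[0,0.053,0],0]
  ]
}}

```text
time: 14.12
eef_pos: [0.5383, -0.2556, 0.2482]
ee_rot: [[0.266, 0.003, -0.964], [0.964, 0.0, 0.266], [0.001, -1.0, -0.002]]
contact_force: [-1.2, 1.0, 0.5]
width: 0.0509
```

{"op": "jog_arm", "data": {
  "plan": [
    [0.6,[0,0,0],0],
    [0.3,[0,0,0],0],
    [0,[0,0,0],0],
    [0,[0,0,0],0],
    [0,[0,0,0],0],
    [0,[0,0,0],0]
  ]
}}

```text
time: 14.88
eef_pos: [0.5383, -0.2556, 0.2482]
ee_rot: [[0.266, 0.003, -0.964], [0.964, 0.0, 0.266], [0.001, -1.0, -0.002]]
contact_force: [-0.4, -0.2, -0.4]
width: 0.0858
```

{"op": "jog_arm", "data": {
  "plan": [
    [0,[0,-0.02,0],0],
    [0,[0,-0.08,0],0],
    [0,[0,-0.16,0],0],
    [0,[0,-0.24,0],0],
    [0,[0,-0.3,0],0],
    [0,[0,-0.3,0.2],0],
    [0,[0,-0.3,0.2],0],
    [0,[0,-0.3,0.2],0]
  ]
}}

```text
time: 15.88
eef_pos: [0.4399, -0.2286, 0.3991]
ee_rot: [[0.266, 0.003, -0.964], [0.964, 0.0, 0.266], [0.001, -1.0, -0.003]]
contact_force: [1.0, 0.0, 0.7]
width: 0.0852
```

Run:
```python
from h import *
go()
im,d=r.snapshot("side");cv2.imwrite("pics/side8.png",im[...,::-1]);S=cloud(d,"side")
print("cast",circ(S,(215,247,115,140),.034,.042,.024),"pot",circ(S,(265,345,250,350),.03,.045,.0305))
print("pottop",fit(S,(265,345,230,340),.095,.115), fit(S,(210,250,90,140),.078,.095))
```

```text
t 15.875 tcp [ 0.4399 -0.2286  0.3991] F [1.0295 0.002  0.7229] w 0.08518261020458778h.py:31: RuntimeWarning: Mean of empty slice.
  s=least_squares(f,Q[:,:2].mean(0)+[0,.02],loss="soft_l1",f_scale=.002)
  ret = um.true_divide(
Traceback (most recent call last):
  File "h.py", line 31, in circ
    s=least_squares(f,Q[:,:2].mean(0)+[0,.02],loss="soft_l1",f_scale=.002)
ValueError: Initial guess is outside of provided bounds
```

View pics/side8.png

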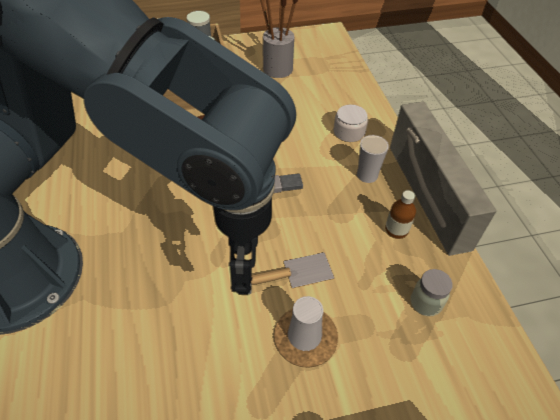

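Pot stands on the mat at (306,330). The arm hides the board here, so I'll check the rest from the top camera.

Run:
```python
from h import *
im,d=r.snapshot("top");T=cloud(d,"top");S=cloud(r.snapshot("side")[1],"side")
print("cast top",fit(T,(85,190,170,275),.078,.095))
print("pot top, top",fit(T,(360,440,160,235),.095,.115)); print("pot top, side",fit(S,(265,345,285,350),.095,.115))
print("pot",circ(S,(265,345,290,350),.03,.045,.0305))
```

```text
cast top {'n': 317, 'rect': array([496.6, 314.3,  39.6,  39. ,  64.7]), 'circ': array([496.8, 314.5,  20.8]), 'z': array([0.082 , 0.0852, 0.0874])}
pot top, top {'n': 544, 'rect': array([ 536.3, -254.5,   50.8,   50.9,   88.1]), 'circ': array([ 536.6, -254.3,   26.4]), 'z': array([0.1027, 0.1064, 0.1088])}
pot top, side {'n': 719, 'rect': array([ 537.9, -254.7,   52.6,   50.2,   76.7]), 'circ': array([ 537.9, -254.6,   26.7]), 'z': array([0.0997, 0.1045, 0.1067])}
pot (array([ 0.5383, -0.2525]), 149, np.float64(0.0006383705340790617))
```

All good: cast top at 85 mm on the board centre, pot top at 106 mm on the mat centre, arm clear.

```bash
python3 -c "
from workcell import r
print(r.job_done())"
```

```text
the job is handed in; nothing more can be done
None
```

The job is handed in at about 16 s of the 43 s limit, with the cast and pot where they should be at the end. One thing on the way did not go as described: the cast fell out before I had rapped the pot.

- **Early drop:** The cast dropped by itself as the pot stopped over the board, with the rim about 60 mm above it. It landed standing within about 5 mm of the pot's axis. From that and the force readings I infer it was still stuck when the pot came over the board (step 1), but I did not observe that directly.
- **Keeping the step order:** Rapping at that point would have found step 3 already met. So I lowered the pot over the cast without touching the board and drew the cast 68 mm from the centre, towards a corner. There I struck the rim on the board, at about 20 N (step 2). I then drew the cast back to the centre and lifted the pot off (step 3). So the strike itself did not free the cast.
- **Last checks:**
  - The cast is upright about 2 mm from the board's centre, with its top at 85 mm as expected.
  - The pot is mouth-down about 2 mm from the mat's centre, with its top at 105–106 mm as expected.
  - The gripper is open and well clear of both.
- **Disagreement:** In the last check, a circle fitted to the pot's wall put its centre about 2 mm from where its top showed it. That is within the calibration error.

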